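# Stack the spacer, washer and bushing on a caster kingpin

### The job

Rebuild the stock trolley's caster: thread the plain spacer, then the wide washer, then the flanged bushing (flange down) onto the upright kingpin, pushing each one past the spring balls until it is fully home. Finish by bedding the whole stack with a steady downward push of about 15 newtons on the bushing, held for about half a second, never loading the kingpin or the parts with more than 25 newtons, then let go. Leave the wheel, the pan and the wrench where they are.

Things in the scene. Friction and masses are not known exactly. Their poses are not given: they have to be found in the camera images.
- caster_head: Fixed caster head lying upside down on the bench: grey plate 110 x 85 x 8 mm (long side along its x), a low boss and, in the middle, an upright steel kingpin of 16 mm diameter. On the pin sit a jam nut and a black rubber cushion ring of 40 mm diameter, on which the stack rests. Origin: underside centre of the plate, on the pin's axis; z up. Pin's top at 73 mm above it.
- low_seat (a point): Point on the pin's axis 22 mm above the caster head's origin; z up. The cushion's top lies at this point or up to 8 mm above it, as the jam nut happens to be set: not measured, to be felt. The nut stays where it is. The rubber gives about 1 mm per 15 N and bottoms out after 3 mm. Pushes on the head, and between the parts, must stay under 25 N.
- pin_tip (a point): Top of the kingpin, on its axis, 51 mm above low_seat; the top 7 mm taper from 16 down to 7 mm diameter. The pin has two rows of two opposite spring balls, 13 and 39 mm above low_seat, each standing 2 mm out of the pin: they hold a part up, and it has to be pushed past them with about 3 to 10 N.
- spacer: Loose plain steel tube, 34 mm outer diameter, 18 mm bore, 18 mm tall, about 90 g, standing on end. Origin: centre of its underside; z along its axis, up. Goes on first, against the cushion.
- washer: Loose thick flat steel washer, 50 mm outer diameter, 18 mm bore, 8 mm thick, about 100 g, lying flat. Origin: centre of its underside; z along its axis, up. Goes on second, down onto the spacer (18 mm above the cushion).
- bushing: Loose steel bushing: a flange of 40 mm diameter, 4 mm thick, at the bottom and a sleeve of 28 mm diameter above it, 16 mm tall overall, 18 mm bore right through, about 60 g, standing on its flange. Origin: centre of the flange's underside; z along its axis towards the sleeve, up. Goes on last, flange down, onto the washer (26 mm above the cushion).
- wheel: Bystander: caster wheel with black tyre, 75 mm diameter, 33 mm thick, lying flat. Origin: centre of its underside. Not to be moved.
- pan: Bystander: small open steel food pan, 112 x 196 x 65 mm. Origin: centre of its underside. Not to be moved.
- wrench: Bystander: steel wrench 180 mm long lying on the bench. Origin: near its middle, on its underside; x along it. Not to be moved.
Mind the look-alikes: they are no part of the job. Leave any turquoise look-alike of the spacer alone.

How it is judged:
By the outcome, as a careful person would: the job done as asked, in the order asked, and still so for the second after the job is handed in, with the robot touching nothing.
It also fails if it takes over 72 s, if anything falls off the work surface, if the arm or the gripper's body presses on something with over 40 N, if the wrist force passes 120 N, or if a joint passes its speed limit or range.

### The arm

A 6-joint arm with a two-finger parallel gripper is mounted at the origin on the work surface. World frame = base frame: x ahead of the robot, y to its left, z up, the work surface at z = 0. Lengths are in m, angles in rad, forces in N, time in s.
With the tool pointing down it reaches from about 0.25 to 0.775 m from the base axis. Payload 4 kg.
Tool frame: the origin (TCP) lies midway between the tips of the shut fingers; the grasp point (between the pads) lies 19 mm behind it; z points along the fingers, y is the direction in which the jaws open and shut (so a half turn about z gives the same grasp; the last joint's range is limited). The gripper opens to 94 mm and grips with 3 to 60 N. Pads are 16 mm wide; open, the fingers measure 119 mm over their backs; the gripper's body (75 mm by 177 mm) begins 78 mm behind the grasp point.
Start: joints at [1.061, 0.087, 1.371, -0, 1.684, -0.103], TCP at [0.218, 0.505, 0.206] pointing down, gripper open.
Joint ranges: [-3.1, 3.1], [-0.76, 2.03], [0.27, 2.55], [-1.08, 4.22], [0.17, 2.65], [-2.57, 2.57]. Speed limits (rad/s): [2.79, 2.79, 3.14, 3.14, 3.14, 3.14].

### API

Orientations are given as [roll, pitch, yaw] about the fixed x, y, z axes, in that order (R = Rz(yaw) Ry(pitch) Rx(roll)).
In Python, from bench import robot, cams gives the robot as it stands.
- The arm moves only by the tool step_arm, never from a script. Its argument "plan" is a list that holds one entry, the list of rows, each a list of 5 numbers: the shift along the world's x, y, z in mm, then the turn about the world's z in rad, then the opening in per cent of the stroke, from 0 (shut) to 100 (fully open). In form: [[[tx, ty, tz, turn, fingers], ...]]. A call has 1 to 8 rows; each row is the pose to reach, as a shift and turn from the pose commanded when the call began; what a row does not reach only later rows make up. A row lasts 1/12 s, in which the tool goes at most 41.7 mm and 7.16 degrees, less where a joint would pass 70% of its speed; a pose out of reach is approached as far as the arm can. A call with a gripper value outside its range is refused whole. The fingers move at their own pace and stop on an object; the grip force is fixed at half the most. Time passes only in rows, so rows that repeat a pose let the fingers close. It gives the time, the measured TCP pose, the force and the opening at its end, in the units of the state.
- robot.get_obs(): the state, without advancing time (a new reading comes with each control period).
- cams.snapshot(name): name is "side" or "top"; returns a dict with "frame" (420x560x3 uint8, red, green, blue), "camera_matrix" (3x3 intrinsics, pixels), "k1" (the pictures are not rectified: a ray, as slopes to the right and down, at radius r is drawn at 1 + k1 r^2 times it, then the intrinsics apply), "origin" and "attitude" of the camera in the world. Camera axes: x right, y down, z forward; pixel columns grow to the right and rows downward; lengths in m; the calibration is good to about 2 mm. A picture is of the moment at which its call begins. There is no depth.
- robot.close_job(): hands the job in, once; it reports no verdict.
The state is a dict: "time": time; "joint_positions": joint angles; "qvel": joint speeds; "joint_torque": joint torques, N m; "tool_pos": TCP position; "ee_rot": TCP orientation; "wrist_force": force on the tool from outside, world axes, zero at the start; "wrist_torque": the same for the moment, N m; "width": finger opening in m.
Only numpy, scipy, OpenCV 4.12 (cv2) and the standard library are available. Lean on these libraries where they do the work, as an engineer would, in place of code of your own. Each camera call takes 0.05 s, during which the arm holds its last target. There are 200 camera calls.

## Working session

There is one attempt and no reset: what is moved stays moved. The work goes in short steps, Python scripts to look and compute and a tool call to move; the robot and the scene stay as the last step left them, time stands still between calls to the robot, and variables do not carry over. Pictures are saved under pics/ and viewed, about 8 in all and at most 12, crops included, and the job is handed in when it is done.

Besides the shell and the picture viewer there is one more tool, called after "Emit:" by a JSON object that holds its "op" and its "data". step_arm: Moves the arm, as the interface text tells. Its arguments: {"type":"object","properties":{"plan":{"type":"array"}},"required":["plan"]}

```bash
mkdir -p pics; ls; python3 - <<'E'
from bench import robot,cams
import cv2,numpy as np
np.set_printoptions(precision=4,suppress=True)
for n in("top","side"):
    s=cams.snapshot(n); cv2.imwrite(f"pics/{n}0.png",s["frame"][:,:,::-1])
    print(n,s["camera_matrix"],s["k1"],s["origin"],s["attitude"])
o=robot.get_obs();print({k:o[k] for k in("time","tool_pos","ee_rot","wrist_force","width")})
E
```

```text
pics
top [[428.5671   0.     281.9752]
 [  0.     428.5671 212.6777]
 [  0.       0.       1.    ]] -0.08506488575764648 [ 0.4988 -0.054   0.9138] [-3.0308  0.0108 -1.5671]
side [[487.6923   0.     284.1515]
 [  0.     487.6923 208.4115]
 [  0.       0.       1.    ]] -0.17982595164085036 [0.4809 0.9047 0.6498] [-2.1073  0.0216 -3.0505]
{'time': 0.1, 'tool_pos': array([0.2174, 0.5047, 0.2044]), 'ee_rot': array([-3.1396, -0.0002,  2.7348]), 'wrist_force': array([ 0.7952,  0.387 , -0.1036]), 'width': 0.09422390286144816}
```

View pics/top0.png

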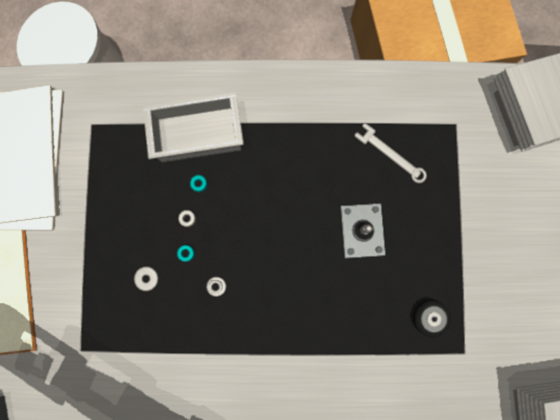

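View pics/side0.png

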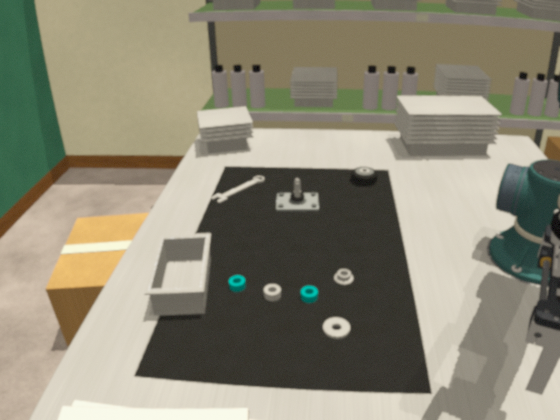

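Candidates at top view: white ring (187,218), turquoise rings (198,183) and (185,253), large white ring (146,279), stepped ring (216,287). The spacer should be the white (187,218), the washer (146,279) and the bushing (216,287). The head is at (363,231), pan (195,127), wrench (392,153), wheel (434,319).

```bash
cat > h.py <<'E'
from bench import robot,cams
import cv2,numpy as np
from scipy.spatial.transform import Rotation as R
np.set_printoptions(precision=4,suppress=True)
def ray(s,px):
    p=cv2.undistortPoints(np.array(px,float).reshape(-1,1,2),s["camera_matrix"],np.array([s["k1"],0,0,0.]))[:,0]
    d=np.c_[p,np.ones(len(p))]@R.from_euler("xyz",s["attitude"]).as_matrix().T
    return np.array(s["origin"]),d
def plane(s,px,z):
    o,d=ray(s,px); return o+d*((z-o[2])/d[:,2])[:,None]
def proj(s,p):
    Rm=R.from_euler("xyz",s["attitude"]).as_matrix(); q=(np.atleast_2d(p)-s["origin"])@Rm
    return cv2.projectPoints(q,np.zeros(3),np.zeros(3),s["camera_matrix"],np.array([s["k1"],0,0,0.]))[0][:,0]
def blobs(s,thr=110,amin=25,amax=3000):
    m=(s["frame"].max(2)>thr).astype(np.uint8)
    cs,_=cv2.findContours(m,cv2.RETR_EXTERNAL,cv2.CHAIN_APPROX_NONE)
    return [c for c in cs if amin<cv2.contourArea(c)<amax]
def cen(c):
    m=cv2.moments(cv2.convexHull(c)); return m["m10"]/m["m00"],m["m01"]/m["m00"]
E
python3 - <<'E'
from h import *
for n,pts in(("top",[(187,218),(146,279),(216,287),(363,231),(198,183),(185,253)]),("side",[(272,292),(337,327),(344,276),(298,201)])):
    s=cams.snapshot(n); hs=[.018,.008,.004,.008,.018,.018] 
    for p,h in zip(pts,hs):
        for c in blobs(s):
            if np.hypot(*(np.array(cen(c))-p))<9:
                print(n,p,np.array(cen(c)),cv2.contourArea(c),plane(s,[cen(c)],h/2 if h!=.008 or p[0]in(146,337) else h)[0],cv2.boundingRect(c))
                if p[0]in(363,298):
                    q=cv2.boxPoints(cv2.minAreaRect(c)); w=plane(s,q,.008); print(w,w.mean(0),np.linalg.norm(np.diff(w,axis=0),axis=1))
    if n=="top":
        f=s["frame"][:,:,::-1]; a=cv2.resize(f[170:300,130:240],None,fx=4.5,fy=4.5,interpolation=cv2.INTER_CUBIC)
        b=cv2.resize(f[195:265,335:395],None,fx=4.5,fy=4.5,interpolation=cv2.INTER_CUBIC)
    else:
        f=s["frame"][:,:,::-1]; c=cv2.resize(f[170:215,265:330],None,fx=4,fy=4,interpolation=cv2.INTER_CUBIC)
im=np.zeros((600,800,3),np.uint8); im[:585,:495]=a; im[:315,500:770]=b; im[330:510,500:760]=c
cv2.imwrite("pics/crop1.png",im)
E
```

```text
(no output)
```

View pics/crop1.png

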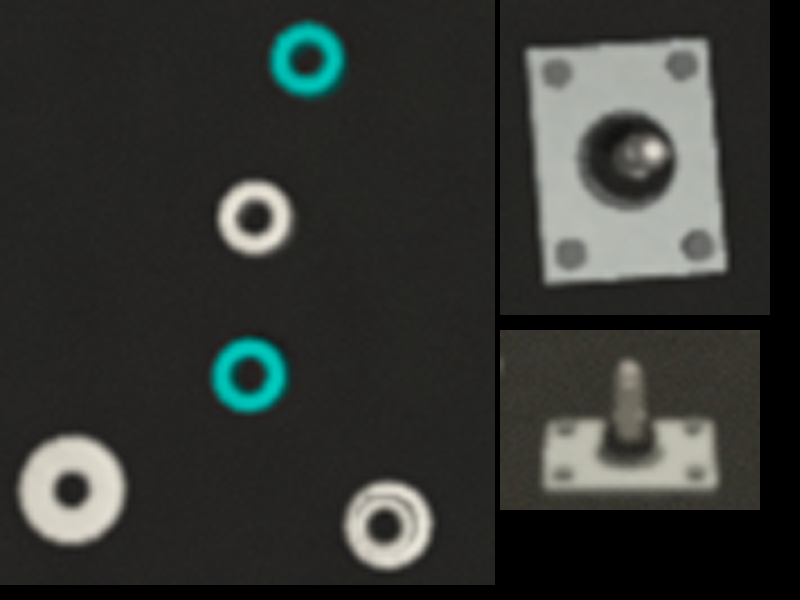

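The crop confirms it: the white ring (187,218) is the spacer, and the two turquoise rings are look-alikes. The wide ring (146,279) is the washer, the stepped ring (216,287) is the bushing with its sleeve up, and the pin stands upright on the plate. My blob filter dropped everything because the table border merged with the parts, so I'll fix that.

```bash
sed -i 's/RETR_EXTERNAL/RETR_LIST/' h.py
python3 - <<'E'
from h import *
S={}
for n,pts in(("top",[(187,218),(146,279),(216,287),(363,231),(198,183),(185,253)]),("side",[(272,292),(337,327),(344,276),(298,201)])):
    s=cams.snapshot(n); S[n]=s; hs=[.009,.004,.002,.008,.009,.009]
    for p,h in zip(pts,hs):
        cc=[c for c in blobs(s) if np.hypot(*(np.array(cen(c))-p))<9]
        if not cc: print(n,p,"none");continue
        c=max(cc,key=cv2.contourArea)
        x=plane(s,[cen(c)],h)[0]; (u,r)=cv2.minEnclosingCircle(c)
        print(n,p,np.array(cen(c)),x,"A",cv2.contourArea(c), "minencl dia mm",2e3*np.linalg.norm(plane(s,[(u[0]+r,u[1])],h)-plane(s,[u],h)))
        if p[0]in(363,298):
            q=cv2.boxPoints(cv2.minAreaRect(c)); w=plane(s,q,.008); print(w,w.mean(0),np.linalg.norm(np.diff(w,axis=0),axis=1))
# pin tip in side: brightest top; in top
f=S["side"]["frame"].max(2)[172:212,285:311]
print(f[::2])
# dark bores in top view
for c in blobs(S["top"],amin=5,amax=80):
    print("bore?",np.array(cen(c)),cv2.contourArea(c),plane(S["top"],[cen(c)],.01)[0])
E
```

```text
top (187, 218) [186.1128 217.9453] [0.5875 0.1609 0.009 ] A 191.0 minencl dia mm 35.29900534755703
top (146, 279) [145.6023 278.4151] [0.4583 0.2462 0.004 ] A 411.5 minencl dia mm 51.87890629338804
top (216, 287) [215.9057 286.0985] [0.4437 0.0953 0.002 ] A 269.5 minencl dia mm 41.32750441831978
top (363, 231) [362.4974 230.3922] [ 0.5621 -0.2146  0.008 ] A 1969.5 minencl dia mm 137.60659028891888
[[ 0.6141 -0.1689  0.008 ]
 [ 0.6211 -0.2543  0.008 ]
 [ 0.5109 -0.2607  0.008 ]
 [ 0.5043 -0.1763  0.008 ]] [ 0.5626 -0.215   0.008 ] [0.0857 0.1103 0.0847]
top (198, 183) [197.652  182.7189] [0.6638 0.138  0.009 ] A 176.5 minencl dia mm 34.35646952827909
top (185, 253) [184.7664 252.8275] [0.5133 0.1618 0.009 ] A 180.0 minencl dia mm 34.520523440242705
side (272, 292) [272.0494 290.5826] [0.5876 0.1562 0.009 ] A 216.5 minencl dia mm 37.21385434336032
side (337, 327) [336.0046 326.7388] [0.4587 0.2458 0.004 ] A 455.0 minencl dia mm 52.408773343268656
side (344, 276) [343.487  276.3962] [0.4435 0.0931 0.002 ] A 238.0 minencl dia mm 41.35676530521413
side (298, 201) [297.2668 200.6697] [ 0.5
[... 2405 characters left out ...]
? [433.8467 318.7733] 24.5 [ 0.3769 -0.3622  0.01  ]
bore? [215.  286.5] 54.0 [0.4433 0.0959 0.01  ]
bore? [145.3826 278.3101] 55.5 [0.4588 0.2447 0.01  ]
bore? [350.0485 250.9818] 27.0 [ 0.5186 -0.1873  0.01  ]
bore? [184.8279 252.8115] 60.0 [0.5133 0.1614 0.01  ]
bore? [378.113 249.113] 29.5 [ 0.5225 -0.2467  0.01  ]
bore? [368.5    228.2417] 20.0 [ 0.5666 -0.2271  0.01  ]
bore? [186.268 218.   ] 51.0 [0.5873 0.1603 0.01  ]
bore? [346.9767 210.5504] 21.0 [ 0.6041 -0.1819  0.01  ]
bore? [374.7312 208.8763] 30.5 [ 0.6079 -0.2412  0.01  ]
bore? [197.7207 182.8769] 54.5 [0.6633 0.1377 0.01  ]
bore? [420.2    175.9833] 37.0 [ 0.6796 -0.3415  0.01  ]
bore? [ 61. 115.] 10.0 [0.8198 0.4556 0.01  ]
```

The measured sizes agree with the description: spacer about 34–35 mm, washer 51, bushing 41, plate 110 x 85. The rings lie near (.5875,.160), (.4585,.246) and (.4437,.095), and the pin near (.5625,-.2147). Next I move above the spacer with the jaws along world y.

Emit:
{"op": "step_arm", "data": {"plan": [[[370, -345, -110, 0.4, 65], [370, -345, -110, 0.4, 65], [370, -345, -110, 0.4, 65], [370, -345, -110, 0.4, 65], [370, -345, -110, 0.4, 65], [370, -345, -110, 0.4, 65], [370, -345, -110, 0.4, 65], [370, -345, -110, 0.4, 65]]]}}

```text
time: 0.97
tool_pos: [0.4494, 0.2888, 0.1368]
ee_rot: [3.141, 0.0, 3.135]
wrist_force: [0.4, 1.2, 0.1]
width: 0.0613
```

Emit:
{"op": "step_arm", "data": {"plan": [[[200, -200, 0, 0.1, 65]]]}}

```text
time: 1.05
tool_pos: [0.4777, 0.259, 0.1348]
ee_rot: [-3.141, -0.003, -3.047]
wrist_force: [1.6, 1.3, 0.3]
width: 0.0612
```

Emit:
{"op": "step_arm", "data": {"plan": [[[0, 0, 0, -0.09, 65], [0, 0, 0, -0.09, 65], [0, 0, 0, -0.09, 65]]]}}

```text
time: 1.3
tool_pos: [0.4777, 0.2607, 0.1368]
ee_rot: [3.141, -0.001, -3.138]
wrist_force: [-0.1, 0.7, 0.2]
width: 0.0611
```

Emit:
{"op": "step_arm", "data": {"plan": [[[110, -101, -60, 0, 65], [110, -101, -60, 0, 65], [110, -101, -60, 0, 65], [110, -101, -60, 0, 65], [110, -101, -87, 0, 65], [110, -101, -87, 0, 65], [110, -101, -87, 0, 65]]]}}

```text
time: 1.88
tool_pos: [0.5855, 0.161, 0.0483]
ee_rot: [-3.142, -0.005, -3.136]
wrist_force: [0.7, 0.4, 0.3]
width: 0.0611
```

```bash
python3 - <<'E'
from h import *
s=cams.snapshot("side");t=cams.snapshot("top")
f=lambda s,a,b,c,d,k:cv2.resize(s["frame"][a:b,c:d,::-1],None,fx=k,fy=k,interpolation=cv2.INTER_CUBIC)
im=np.zeros((400,800,3),np.uint8); im[:,:400]=f(s,220,320,220,320,4); im[:,400:]=f(t,170,270,135,235,4)
cv2.imwrite("pics/grasp1.png",im)
S=s
o,d=ray(S,[(296.6,178.)]); print("pin tip side",o+d*((.0715-o[2])/d[0,2]), plane(S,[(296.6,178),(296.6,188),(296.6,196)],.04))
o=robot.get_obs(); print(o["tool_pos"],o["ee_rot"])
print(proj(S,[[.5622,-.2147,z] for z in(.03,.04,.05,.06,.073)]))
E
```

```text
pin tip side [[ 0.5636 -0.2183  0.0715]] [[ 0.5681 -0.2795  0.04  ]
 [ 0.5641 -0.2221  0.04  ]
 [ 0.5612 -0.1792  0.04  ]]
[0.5875 0.1617 0.0515] [ 3.1408  0.0015 -3.1355]
[[297.1735 192.6991]
 [297.142  189.3541]
 [297.1101 185.9832]
 [297.0776 182.5862]
 [297.0347 178.1311]]
```

View pics/grasp1.png

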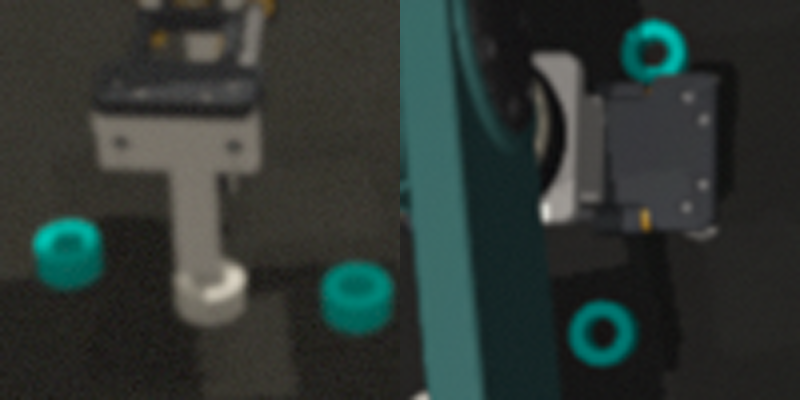

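Side view: spacer at about (272,293), and the near finger above it with its tip near (269,289). I'll check numerically whether that offset is only perspective.

```bash
python3 - <<'E'
from h import *
s=cams.snapshot("side"); o=robot.get_obs(); t=o["tool_pos"]; print(t)
print("finger pred",proj(s,[[t[0],t[1]+.031,z] for z in(t[2],t[2]+.03)]), "outer",proj(s,[[t[0],t[1]+.043,z] for z in(t[2],t[2]+.03)]))
print("spacer pred",proj(s,[[.5875,.161,.009],[.5875,.158,.009]]))
g=s["frame"].max(2)
for r in (268,274,280,284): print(r,g[r,255:285])
E
```

```text
[0.5879 0.1617 0.0522]
finger pred [[268.9569 285.652 ]
 [268.3331 273.2664]] outer [[268.2149 289.7338]
 [267.5693 277.294 ]]
spacer pred [[271.8496 292.1356]
 [272.016  291.1642]]
268 [ 49  53  49  52  50  58  75  98 115 119 120 122 121 118 121 120 116 102
  83  58  51  48  49  54  50  52  54  55  55  53]
274 [ 42  45  45  45  43  47  62  90 112 120 120 121 122 122 123 121 118 111
  86  65  52  52  50  51  55  55  53  53  52  54]
280 [ 34  30  33  27  27  30  50  81 108 118 121 121 121 121 121 122 119 112
  93  67  52  51  54  54  52  56  56  53  52  56]
284 [ 30  31  33  30  32  31  49  72 100 114 121 122 120 123 124 124 121 118
 111 108 101  89  79  66  55  55  52  50  53  50]
```

The observed finger columns match the prediction within 0.5 px, so x is good. Descend and grip.

Emit:
{"op": "step_arm", "data": {"plan": [[[0, 0, -35, 0, 65], [0, 0, -46, 0, 65], [0, 0, -46, 0, 65], [0, 0, -46, 0, 65], [0, 0, -46, 0, 20], [0, 0, -46, 0, 20], [0, 0, -46, 0, 20], [0, 0, -46, 0, 20]]]}}

```text
time: 2.7
tool_pos: [0.5885, 0.16, 0.0052]
ee_rot: [3.141, 0.002, -3.138]
wrist_force: [-1.1, -0.5, 0.8]
width: 0.0376
```

Emit:
{"op": "step_arm", "data": {"plan": [[[0, 0, 0, 0, 20], [0, 0, 0, 0, 20], [0, 0, 0, 0, 20]]]}}

```text
time: 2.95
tool_pos: [0.5883, 0.16, 0.005]
ee_rot: [3.141, 0.002, -3.138]
wrist_force: [-0.6, -0.0, 4.3]
width: 0.0335
```

Emit:
{"op": "step_arm", "data": {"plan": [[[0, 0, 40, 0, 20], [0, 0, 80, 0, 20], [-5, -40, 100, 0, 20], [-10, -80, 100, 0, 20], [-15, -120, 100, 0, 20], [-20, -160, 100, 0, 20], [-23, -200, 100, 0, 20], [-26, -240, 100, 0, 20]]]}}

```text
time: 3.62
tool_pos: [0.5606, -0.0818, 0.1034]
ee_rot: [3.141, -0.001, -3.138]
wrist_force: [1.3, 0.4, -0.7]
width: 0.0338
```

Emit:
{"op": "step_arm", "data": {"plan": [[[0, -40, 0, 0, 20], [0, -80, 0, 0, 20], [0, -115, 0, 0, 20], [0, -135, 0, 0, 20], [0, -135, 0, 0, 20], [0, -135, 0, 0, 20], [0, -135, 0, 0, 20]]]}}

```text
time: 4.2
tool_pos: [0.5614, -0.2141, 0.1033]
ee_rot: [3.14, -0.001, -3.138]
wrist_force: [-0.1, 0.3, -0.8]
width: 0.0334
```

```bash
python3 - <<'E'
from h import *
o=robot.get_obs(); print(o["tool_pos"],o["ee_rot"],o["wrist_force"],o["width"])
s=cams.snapshot("side");t=cams.snapshot("top")
f=lambda s,a,b,c,d,k:cv2.resize(s["frame"][a:b,c:d,::-1],None,fx=k,fy=k,interpolation=cv2.INTER_CUBIC)
im=np.zeros((400,800,3),np.uint8); im[:,:400]=f(s,130,210,255,335,5); im[:,400:]=f(t,190,270,320,400,5)
cv2.imwrite("pics/pin1.png",im)
p=o["tool_pos"]; print(proj(s,[[p[0],p[1],p[2]+.004],[.5625,-.2147,.073]]))
g=s["frame"].max(2)
for r in range(156,184,2): print(r,g[r,282:312])
E
```

```text
[ 0.5614 -0.2141  0.1033] [ 3.1401 -0.0012 -3.1382] [-0.1304  0.3468 -0.7597] 0.033395701346744945
[[297.2339 166.2628]
 [296.9189 178.1284]]
156 [218 217 218 219 220 219 220 219 216 205 177 144 125 121 122 121 121 121
 148 186 210 218 218 218 219 218 219 219 218 217]
158 [218 218 218 219 219 219 219 219 217 207 184 147 126 121 123 121 120 121
 147 187 210 217 218 219 219 218 219 219 218 217]
160 [218 219 220 220 219 219 219 219 216 208 184 148 127 122 120 121 120 121
 144 182 207 215 218 218 219 219 219 219 218 217]
162 [218 219 219 219 219 219 219 219 216 205 178 145 125 120 121 123 120 124
 135 164 188 205 215 218 218 219 218 217 218 217]
164 [220 220 220 219 219 219 219 217 209 187 152 131 122 122 121 120 121 124
 143 171 190 198 206 214 219 219 219 218 218 218]
166 [203 202 202 201 201 201 203 203 194 171 144 125 123 122 122 119 119 120
 120 126 134 151 180 201 208 210 209 210 209 210]
168 [ 89  92  92  92  92  94 101 106 111 110 117 120 123 123 122 121 119 117
 110 110 111 115 121 128 130 131 129 130 130 131]
170 [ 56  55  54  54  57  53  53  56  66  82 100 112 111 114 112 113 112 112
 107 106 103  98  83  67  55  57  54  57  55  60]
172 [55 55 53 52 57 55 56 55 57 61 69 76 83 88 93 94 95 90 87 79 69 63 55 57
 55 55 50 52 56 55]
174 [57 55 55 54 52 55 56 54 54 57 56 55 55 61 55 58 57 57 55 57 57 51 53 53
 54 54 56 53 49 54]
176 [56 53 54 55 54 53 53 56 56 54 56 56 55 57 59 60 56 60 58 56 55 54 58 54
 55 58 58 58 53 56]
178 [ 53  56  53  51  54  52  53  54  53  52  53  56  68  88 108 120 109  83
  65  56  55  57  59  57  57  54  53  57  54  56]
180 [ 53  50  51  52  51  47  53  54  52  50  54  61  89 114 136 145 133 104
  73  56  59  55  54  56  56  57  57  52  56  57]
182 [ 51  49  49  51  49  52  51  50  51  53  56  73  93 117 122 123 115  98
  80  64  57  54  53  54  54  55  56  54  53  55]
```

View pics/pin1.png

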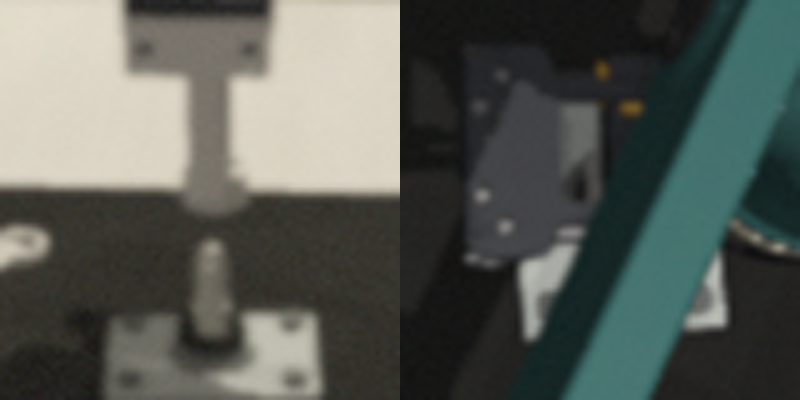

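Side view: the spacer's underside is centred near col 297.6 and the pin near 296.9, so the spacer must go about +1.3 mm in x. Nudging it and descending onto the taper.

Emit:
{"op": "step_arm", "data": {"plan": [[[1.2, -0.6, -10, 0, 20], [1.2, -0.6, -20, 0, 20], [1.2, -0.6, -26, 0, 20], [1.2, -0.6, -26, 0, 20]]]}}

```text
time: 4.63
tool_pos: [0.5613, -0.2143, 0.0749]
ee_rot: [3.139, -0.005, -3.138]
wrist_force: [-0.1, 0.1, -1.7]
width: 0.0334
```

Emit:
{"op": "step_arm", "data": {"plan": [[[0, 0, -2, 0, 20], [0, 0, -4, 0, 20], [0, 0, -6, 0, 20], [0, 0, -6, 0, 20]]]}}

```text
time: 4.97
tool_pos: [0.5628, -0.2157, 0.0718]
ee_rot: [3.141, -0.0, -3.138]
wrist_force: [0.3, 0.3, -1.6]
width: 0.0335
```

Emit:
{"op": "step_arm", "data": {"plan": [[[0, 0, -1.5, 0, 20], [0, 0, -3, 0, 20], [0, 0, -3, 0, 20]]]}}

```text
time: 5.22
tool_pos: [0.5632, -0.2154, 0.0691]
ee_rot: [3.141, 0.001, -3.138]
wrist_force: [-0.4, 1.1, -0.3]
width: 0.0335
```

Emit:
{"op": "step_arm", "data": {"plan": [[[0, 0, -1.5, 0, 20], [0, 0, -3, 0, 20], [0, 0, -3, 0, 20]]]}}

```text
time: 5.47
tool_pos: [0.5635, -0.215, 0.0662]
ee_rot: [3.14, 0.001, -3.138]
wrist_force: [0.8, 2.6, 0.5]
width: 0.0333
```

Emit:
{"op": "step_arm", "data": {"plan": [[[0, 0.6, -1, 0, 20], [0, 0.6, -2, 0, 20], [0, 0.6, -2, 0, 20]]]}}

```text
time: 5.72
tool_pos: [0.5632, -0.2149, 0.0637]
ee_rot: [3.141, 0.001, -3.138]
wrist_force: [1.8, 2.0, -0.0]
width: 0.0337
```

Emit:
{"op": "step_arm", "data": {"plan": [[[0, 0, -1, 0, 20], [0, 0, -2, 0, 20], [0, 0, -2, 0, 20]]]}}

```text
time: 5.97
tool_pos: [0.563, -0.215, 0.0616]
ee_rot: [3.141, 0.0, -3.138]
wrist_force: [1.5, 3.5, -1.2]
width: 0.0334
```

Emit:
{"op": "step_arm", "data": {"plan": [[[0, 0, -1, 0, 20], [0, 0, -2, 0, 20], [0, 0, -2, 0, 20]]]}}

```text
time: 6.22
tool_pos: [0.5629, -0.215, 0.0598]
ee_rot: [3.141, 0.0, -3.138]
wrist_force: [2.4, 2.6, 0.1]
width: 0.0334
```

Emit:
{"op": "step_arm", "data": {"plan": [[[0.5, 0.7, -1, 0, 20], [0.5, 0.7, -2, 0, 20], [0.5, 0.7, -2, 0, 20]]]}}

```text
time: 6.47
tool_pos: [0.5633, -0.2147, 0.0578]
ee_rot: [-3.141, -0.0, -3.139]
wrist_force: [1.6, 0.4, -0.2]
width: 0.0334
```

Emit:
{"op": "step_arm", "data": {"plan": [[[0, 0, -1.5, 0, 20], [0, 0, -3, 0, 20], [0, 0, -4.5, 0, 20], [0, 0, -4.5, 0, 20]]]}}

```text
time: 6.8
tool_pos: [0.5633, -0.2146, 0.053]
ee_rot: [-3.141, -0.0, -3.138]
wrist_force: [1.1, 1.1, -0.7]
width: 0.0337
```

Emit:
{"op": "step_arm", "data": {"plan": [[[0, 0, -1.5, 0, 20], [0, 0, -3, 0, 20], [0, 0, -4.5, 0, 20], [0, 0, -4.5, 0, 20]]]}}

```text
time: 7.13
tool_pos: [0.5632, -0.2145, 0.0484]
ee_rot: [3.142, -0.0, -3.138]
wrist_force: [1.8, 0.4, -1.2]
width: 0.0334
```

Emit:
{"op": "step_arm", "data": {"plan": [[[0.3, 0, -1.5, 0, 20], [0.3, 0, -3, 0, 20], [0.3, 0, -4, 0, 20], [0.3, 0, -4, 0, 20]]]}}

```text
time: 7.47
tool_pos: [0.5628, -0.2143, 0.044]
ee_rot: [3.141, -0.002, -3.138]
wrist_force: [-0.3, 0.4, -1.4]
width: 0.0336
```

Emit:
{"op": "step_arm", "data": {"plan": [[[0, 0, -1, 0, 20], [0, 0, -1, 0, 20]]]}}

```text
time: 7.63
tool_pos: [0.5633, -0.2144, 0.0435]
ee_rot: [3.141, -0.001, -3.139]
wrist_force: [-0.2, 0.3, -1.1]
width: 0.0336
```

Emit:
{"op": "step_arm", "data": {"plan": [[[0, 0, -1, 0, 20], [0, 0, -1, 0, 20]]]}}

```text
time: 7.8
tool_pos: [0.5636, -0.2144, 0.0428]
ee_rot: [3.141, -0.0, -3.138]
wrist_force: [0.6, -0.2, -1.0]
width: 0.0338
```

Emit:
{"op": "step_arm", "data": {"plan": [[[0, 0, -1, 0, 20], [0, 0, -1, 0, 20]]]}}

```text
time: 7.97
tool_pos: [0.5636, -0.2144, 0.0419]
ee_rot: [3.142, -0.0, -3.138]
wrist_force: [0.6, 0.4, -0.5]
width: 0.0336
```

Emit:
{"op": "step_arm", "data": {"plan": [[[0, 0, -1, 0, 20], [0, 0, -1, 0, 20]]]}}

```text
time: 8.13
tool_pos: [0.5637, -0.2144, 0.0413]
ee_rot: [-3.142, 0.0, -3.138]
wrist_force: [0.2, -0.2, 0.6]
width: 0.0338
```

Emit:
{"op": "step_arm", "data": {"plan": [[[0, 0, -1, 0, 20], [0, 0, -1, 0, 20]]]}}

```text
time: 8.3
tool_pos: [0.5639, -0.2145, 0.0404]
ee_rot: [-3.141, 0.001, -3.138]
wrist_force: [-1.1, 0.5, 2.0]
width: 0.0334
```

Emit:
{"op": "step_arm", "data": {"plan": [[[0, 0, -1, 0, 20], [0, 0, -1, 0, 20]]]}}

```text
time: 8.47
tool_pos: [0.5638, -0.2144, 0.0391]
ee_rot: [-3.142, 0.0, -3.138]
wrist_force: [-1.1, 1.0, 2.2]
width: 0.0333
```

Emit:
{"op": "step_arm", "data": {"plan": [[[0, 0, -1, 0, 20], [0, 0, -1, 0, 20]]]}}

```text
time: 8.63
tool_pos: [0.5636, -0.2144, 0.0378]
ee_rot: [3.141, -0.0, -3.138]
wrist_force: [-0.2, -0.2, 0.9]
width: 0.0335
```

Emit:
{"op": "step_arm", "data": {"plan": [[[0, 0, -1, 0, 20], [0, 0, -1, 0, 20]]]}}

```text
time: 8.8
tool_pos: [0.5637, -0.2144, 0.0367]
ee_rot: [3.141, -0.0, -3.138]
wrist_force: [0.6, -0.0, -0.1]
width: 0.0335
```

Emit:
{"op": "step_arm", "data": {"plan": [[[0, 0, -1, 0, 20], [0, 0, -1, 0, 20]]]}}

```text
time: 8.97
tool_pos: [0.5636, -0.2144, 0.0357]
ee_rot: [3.141, -0.0, -3.138]
wrist_force: [-1.3, -0.7, 1.6]
width: 0.0336
```

Emit:
{"op": "step_arm", "data": {"plan": [[[0, 0, -1, 0, 20], [0, 0, -1, 0, 20]]]}}

```text
time: 9.13
tool_pos: [0.5636, -0.2144, 0.0347]
ee_rot: [3.141, -0.0, -3.138]
wrist_force: [0.3, 0.2, -0.1]
width: 0.0336
```

Emit:
{"op": "step_arm", "data": {"plan": [[[0, 0, -1, 0, 20], [0, 0, -1, 0, 20]]]}}

```text
time: 9.3
tool_pos: [0.5636, -0.2144, 0.0337]
ee_rot: [3.141, -0.0, -3.138]
wrist_force: [-0.8, 0.2, 0.0]
width: 0.0336
```

Emit:
{"op": "step_arm", "data": {"plan": [[[0, 0, -1, 0, 20], [0, 0, -1, 0, 20]]]}}

```text
time: 9.47
tool_pos: [0.5636, -0.2144, 0.0328]
ee_rot: [3.141, -0.0, -3.138]
wrist_force: [0.2, 0.3, 0.4]
width: 0.0332
```

Emit:
{"op": "step_arm", "data": {"plan": [[[0, 0, -0.7, 0, 20], [0, 0, -0.7, 0, 20]]]}}

```text
time: 9.63
tool_pos: [0.5636, -0.2144, 0.0321]
ee_rot: [3.141, -0.0, -3.138]
wrist_force: [-0.2, 0.9, 1.5]
width: 0.0337
```

Emit:
{"op": "step_arm", "data": {"plan": [[[0, 0, -0.7, 0, 20], [0, 0, -0.7, 0, 20]]]}}

```text
time: 9.8
tool_pos: [0.5636, -0.2144, 0.0315]
ee_rot: [3.141, -0.0, -3.138]
wrist_force: [0.2, -0.3, 0.7]
width: 0.0338
```

Emit:
{"op": "step_arm", "data": {"plan": [[[0, 0, -0.7, 0, 20], [0, 0, -0.7, 0, 20]]]}}

```text
time: 9.97
tool_pos: [0.5637, -0.2144, 0.0308]
ee_rot: [3.142, -0.0, -3.138]
wrist_force: [1.0, -0.0, -0.5]
width: 0.0332
```

Emit:
{"op": "step_arm", "data": {"plan": [[[0, 0, -0.7, 0, 20], [0, 0, -0.7, 0, 20]]]}}

```text
time: 10.13
tool_pos: [0.5636, -0.2144, 0.0301]
ee_rot: [3.141, -0.0, -3.138]
wrist_force: [0.2, -0.4, 0.1]
width: 0.0333
```

Emit:
{"op": "step_arm", "data": {"plan": [[[0, 0, -0.7, 0, 20], [0, 0, -0.7, 0, 20]]]}}

```text
time: 10.3
tool_pos: [0.5637, -0.2144, 0.0295]
ee_rot: [3.142, 0.0, -3.138]
wrist_force: [-0.2, 0.4, 1.7]
width: 0.0334
```

Emit:
{"op": "step_arm", "data": {"plan": [[[0, 0, -0.7, 0, 20], [0, 0, -0.7, 0, 20]]]}}

```text
time: 10.47
tool_pos: [0.5638, -0.2144, 0.0293]
ee_rot: [3.142, 0.0, -3.138]
wrist_force: [-1.0, 1.5, 4.0]
width: 0.0336
```

Emit:
{"op": "step_arm", "data": {"plan": [[[0, 0, -0.7, 0, 20], [0, 0, -0.7, 0, 20]]]}}

```text
time: 10.63
tool_pos: [0.5638, -0.2144, 0.0292]
ee_rot: [-3.141, 0.0, -3.138]
wrist_force: [-2.4, 0.2, 8.0]
width: 0.0335
```

```bash
python3 - <<'E'
from h import *
s=cams.snapshot("side")
cv2.imwrite("pics/pin2.png",cv2.resize(s["frame"][150:220,260:330,::-1],None,fx=7,fy=7,interpolation=cv2.INTER_CUBIC))
print(proj(s,[[.5625,-.2145,.03],[.5625,-.2145,.048]]))
E
```

```text
[[297.0544 192.7329]
 [296.9965 186.6928]]
```

View pics/pin2.png

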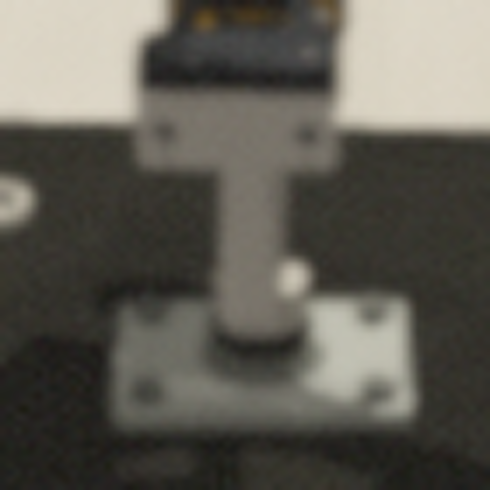

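The side view shows the spacer down at the cushion (bottom near row 197), and force rises to 8 N at a height inside the allowed band. Release, lift, and verify its seat from the picture.

Emit:
{"op": "step_arm", "data": {"plan": [[[0, 0, 1, 0, 65], [0, 0, 1, 0, 65], [0, 0, 1, 0, 65], [0, 0, 1, 0, 65], [0, 0, 30, 0, 65], [0, 0, 70, 0, 65], [0, 40, 90, 0, 65], [0, 80, 90, 0, 65]]]}}

```text
time: 11.35
tool_pos: [0.5669, -0.138, 0.124]
ee_rot: [-3.138, 0.01, 3.14]
wrist_force: [1.2, 0.7, 0.3]
width: 0.0611
```

Emit:
{"op": "step_arm", "data": {"plan": [[[0, 40, 0, 0, 70], [-20, 80, 0, 0, 75], [-40, 115, 0, 0, 75], [-60, 150, 0, 0, 75], [-80, 185, 0, 0, 75], [-100, 220, 0, 0, 75], [-105, 255, 0, 0, 75], [-105, 290, 0, 0, 75]]]}}

```text
time: 12.02
tool_pos: [0.4569, 0.156, 0.1181]
ee_rot: [3.142, 0.0, -3.138]
wrist_force: [1.3, -0.3, -0.3]
width: 0.0705
```

```bash
python3 - <<'E'
from h import *
s=cams.snapshot("side");t=cams.snapshot("top")
f=lambda s,a,b,c,d,k:cv2.resize(s["frame"][a:b,c:d,::-1],None,fx=k,fy=k,interpolation=cv2.INTER_CUBIC)
im=np.zeros((400,800,3),np.uint8); im[:,:400]=f(s,165,215,272,322,8); im[:,400:]=f(t,205,255,338,388,8)
cv2.imwrite("pics/seat1.png",im)
for z in(.0243,.0423,.0483,.073):print(z,proj(s,[.563,-.2145,z])[0],"front",proj(s,[.563,-.1975,z])[0])
for n in("side",):
  g=s["frame"].max(2); print(g[172:206,297],g[172:206,291])
o=robot.get_obs(); print(o["tool_pos"],o["wrist_force"])
E
```

```text
0.0243 [296.8829 194.6233] front [296.4359 197.7995]
0.0423 [296.8242 188.6099] front [296.3737 191.7386]
0.0483 [296.8043 186.5868] front [296.3526 189.6991]
0.073 [296.7205 178.1593] front [296.2639 181.2018]
[ 58  54  54  55  66 100 145 167 159 144 140 143 132 116 110 116 115 127
 159 185 175 142 119 114 112  99  67  49  46  54  71  94 130 167] [ 55  56  59  55  54  56  57  55  55  56  56  57  53  59  85 131 165 177
 166 144 125 124 118 104  86  75  57  56  64  75  95 127 163 184]
[0.4578 0.1587 0.118 ] [ 0.5467  0.1164 -0.0976]
```

View pics/seat1.png

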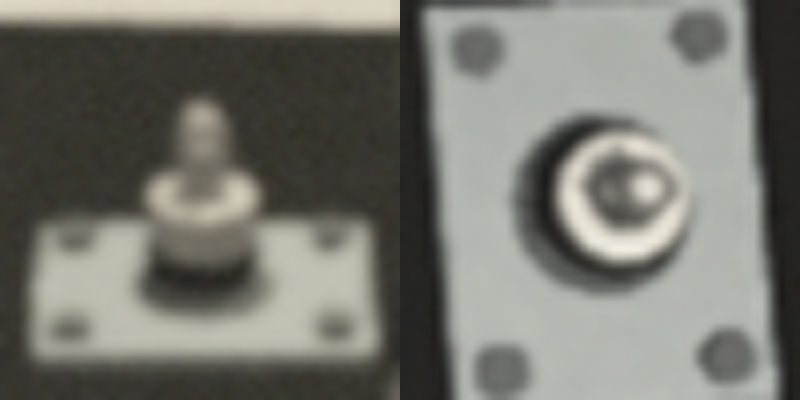

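The spacer is seated: its front bottom edge sits at row 198 (197.8 predicted) and its top rim at about 191.5 (191.7 predicted). The cushion is therefore at about 24 mm. Washer next.

Emit:
{"op": "step_arm", "data": {"plan": [[[0.7, 40, -30, 0, 75], [0.7, 75, -60, 0, 75], [0.7, 88, -95, 0, 75], [0.7, 88, -113, 0, 75], [0.7, 88, -113, 0, 75], [0.7, 88, -113, 0, 75]]]}}

```text
time: 12.62
tool_pos: [0.459, 0.2418, 0.0041]
ee_rot: [-3.14, -0.002, -3.138]
wrist_force: [0.3, -0.3, 0.5]
width: 0.0707
```

Emit:
{"op": "step_arm", "data": {"plan": [[[0, 0, -1, 0, 75], [0, 0, -1, 0, 40], [0, 0, -1, 0, 40], [0, 0, -1, 0, 40], [0, 0, -1, 0, 40], [0, 0, -1, 0, 40]]]}}

```text
time: 13.12
tool_pos: [0.4598, 0.2425, 0.0047]
ee_rot: [3.141, 0.001, -3.139]
wrist_force: [-1.0, 0.7, 1.8]
width: 0.0478
```

Emit:
{"op": "step_arm", "data": {"plan": [[[0, 0, 0, 0, 40], [0, 0, 0, 0, 40]]]}}

```text
time: 13.28
tool_pos: [0.4598, 0.2426, 0.0047]
ee_rot: [3.141, 0.001, -3.138]
wrist_force: [-0.1, 0.2, 2.7]
width: 0.0483
```

```bash
python3 - <<'E'
from h import *
s=cams.snapshot("side")
cv2.imwrite("pics/w1.png",cv2.resize(s["frame"][270:350,290:380,::-1],None,fx=6,fy=6,interpolation=cv2.INTER_CUBIC))
t=cams.snapshot("top"); cc=[c for c in blobs(t) if np.hypot(*(np.array(cen(c))-(146,279)))<12]
print([(cen(c),cv2.contourArea(c)) for c in cc]); o=robot.get_obs(); print(o["tool_pos"],o["width"],o["wrist_force"],proj(s,[.4585,.246,.004]))
E
```

```text
[]
[0.4598 0.2426 0.0047] 0.04791647159584243 [0.2345 0.3663 3.5009] [[336.0872 326.8328]]
```

View pics/w1.png

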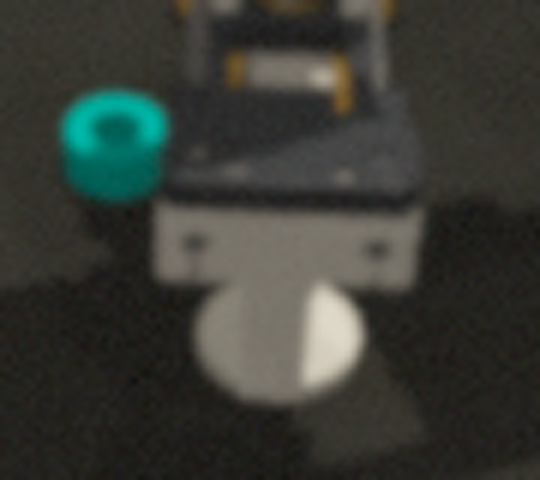

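The side crop shows the washer gripped near (337,327), with the finger over its near edge and no visible tilt. The opening reads 48 mm rather than 50, so I'll lift it and check the tilt in the air.

Emit:
{"op": "step_arm", "data": {"plan": [[[0, 0, 20, 0, 40], [0, 0, 60, 0, 40], [0, 0, 100, 0, 40], [0, -40, 115, 0, 40], [20, -75, 115, 0, 40], [40, -110, 115, 0, 40], [60, -145, 115, 0, 40], [80, -180, 115, 0, 40]]]}}

```text
time: 14.05
tool_pos: [0.5393, 0.0608, 0.1184]
ee_rot: [-3.141, -0.001, -3.138]
wrist_force: [0.8, 1.0, -0.7]
width: 0.0477
```

Emit:
{"op": "step_arm", "data": {"plan": [[[15, -38, 0, 0, 40], [23, -78, 0, 0, 40], [23, -118, 0, 0, 40], [23, -158, 0, 0, 40], [23, -198, 0, 0, 40], [23, -238, 0, 0, 40], [23, -277, -10, 0, 40], [23, -277, -10, 0, 40]]]}}

```text
time: 14.72
tool_pos: [0.5601, -0.2214, 0.1059]
ee_rot: [-3.139, -0.005, 3.137]
wrist_force: [-0.4, -0.3, -1.9]
width: 0.048
```

Emit:
{"op": "step_arm", "data": {"plan": [[[0, 0, 0, 0, 40], [0, 0, 0, 0, 40]]]}}

```text
time: 14.88
tool_pos: [0.5618, -0.214, 0.1079]
ee_rot: [3.14, -0.002, -3.139]
wrist_force: [1.1, -0.3, -0.2]
width: 0.0478
```

```bash
python3 - <<'E'
from h import *
o=robot.get_obs(); print(o["tool_pos"],o["ee_rot"],o["wrist_force"],o["width"])
s=cams.snapshot("side")
cv2.imwrite("pics/w2.png",cv2.resize(s["frame"][135:205,260:335,::-1],None,fx=8,fy=8,interpolation=cv2.INTER_CUBIC))
p=o["tool_pos"]; print(proj(s,[[p[0],p[1],p[2]-.004],[p[0]-.025,p[1],p[2]],[p[0]+.025,p[1],p[2]]]))
g=s["frame"].max(2)
for r in range(158,182,2): print(r,g[r,278:316])
E
```

```text
[ 0.5618 -0.214   0.1079] [ 3.1398 -0.0021 -3.1389] [ 1.1091 -0.3235 -0.2351] 0.047778142250940174
[[297.0852 167.5017]
 [306.8777 166.2982]
 [287.295  165.8858]]
158 [219 220 220 219 218 218 218 219 220 219 218 219 212 197 164 134 121 122
 119 121 117 117 141 186 210 217 218 218 219 218 220 220 219 218 217 216
 217 219]
160 [219 221 219 219 218 219 218 219 218 220 219 218 215 197 166 135 126 124
 122 121 117 117 143 183 209 217 217 218 218 218 218 218 220 218 216 218
 219 218]
162 [220 219 220 218 219 219 220 220 219 218 217 214 205 188 159 134 123 123
 122 123 123 130 148 174 199 214 218 220 220 219 218 219 217 218 217 217
 217 218]
164 [219 219 219 218 220 219 220 219 217 215 202 182 158 140 131 127 123 124
 122 123 129 145 169 193 209 218 222 221 220 218 217 218 218 217 217 217
 217 217]
166 [202 201 202 202 202 202 201 202 198 189 167 145 134 132 127 125 125 124
 122 118 124 132 158 188 207 215 218 217 211 207 209 209 209 210 212 213
 214 215]
168 [ 93  93  89  90  90  92  93  91  92  92 104 116 125 127 125 124 124 122
 121 118 121 126 140 156 163 166 171 167 150 132 128 127 130
[... 165 characters left out ...]
 58  54
  56  58]
172 [56 57 54 54 54 56 54 55 55 56 56 62 62 67 71 76 78 85 82 83 83 82 80 77
 70 67 60 55 57 54 52 53 56 55 55 55 54 55]
174 [59 53 54 57 60 57 57 57 53 54 54 54 54 55 55 55 55 57 57 55 54 58 57 54
 54 53 54 53 53 49 56 54 57 54 54 55 57 56]
176 [58 58 55 55 54 53 53 51 54 55 54 59 51 57 56 55 53 60 64 63 61 57 54 57
 55 55 55 53 57 57 55 57 56 56 54 54 54 54]
178 [ 52  53  51  53  52  50  51  55  54  54  53  51  55  56  53  55  64  93
 116 129 111  86  63  59  55  60  58  59  56  56  58  56  58  52  57  53
  52  52]
180 [ 51  49  50  52  53  51  50  53  51  50  51  53  50  52  53  64  84 113
 136 146 132 104  76  58  58  54  56  53  57  55  58  54  53  52  57  57
  57  57]
```

View pics/w2.png

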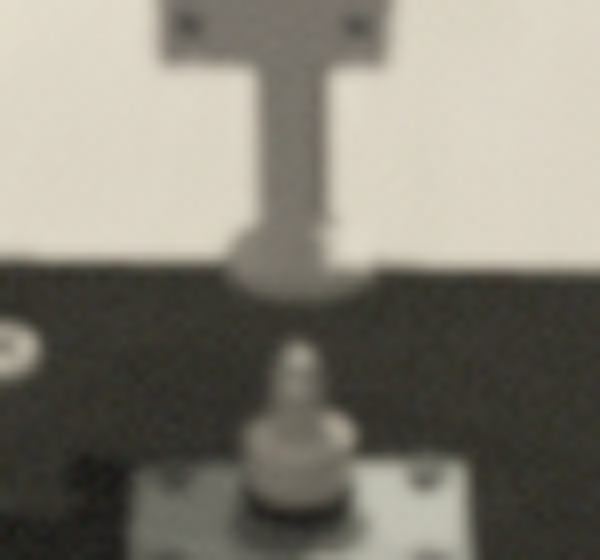

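The washer is level and centred near col 297.3, with the pin at 296.7, so it needs about +1 mm in x. Descending onto the pin.

Emit:
{"op": "step_arm", "data": {"plan": [[[1, -0.4, -10, 0, 40], [1, -0.4, -20, 0, 40], [1, -0.4, -28, 0, 40], [1, -0.4, -28, 0, 40], [1, -0.4, -28, 0, 40]]]}}

```text
time: 15.35
tool_pos: [0.5627, -0.2139, 0.0796]
ee_rot: [3.14, -0.002, -3.137]
wrist_force: [0.7, 0.4, -1.3]
width: 0.0483
```

Emit:
{"op": "step_arm", "data": {"plan": [[[0, 0, -2, 0, 40], [0, 0, -4, 0, 40], [0, 0, -6, 0, 40], [0, 0, -6, 0, 40]]]}}

```text
time: 15.68
tool_pos: [0.5633, -0.2149, 0.0748]
ee_rot: [3.141, -0.0, -3.138]
wrist_force: [-0.6, -0.0, -1.0]
width: 0.0479
```

Emit:
{"op": "step_arm", "data": {"plan": [[[0, 0, -1, 0, 40], [0, 0, -2, 0, 40], [0, 0, -2, 0, 40]]]}}

```text
time: 15.93
tool_pos: [0.5633, -0.2149, 0.0729]
ee_rot: [3.141, -0.0, -3.138]
wrist_force: [1.1, 0.9, -1.4]
width: 0.0477
```

Emit:
{"op": "step_arm", "data": {"plan": [[[0, 0, -1, 0, 40], [0, 0, -2, 0, 40], [0, 0, -2, 0, 40]]]}}

```text
time: 16.18
tool_pos: [0.5633, -0.2149, 0.0708]
ee_rot: [3.141, -0.0, -3.138]
wrist_force: [-0.0, -0.5, -1.6]
width: 0.0475
```

Emit:
{"op": "step_arm", "data": {"plan": [[[0, 0, -1, 0, 40], [0, 0, -2, 0, 40], [0, 0, -2, 0, 40]]]}}

```text
time: 16.43
tool_pos: [0.5634, -0.2148, 0.0688]
ee_rot: [3.141, -0.0, -3.138]
wrist_force: [0.1, 0.7, -1.1]
width: 0.0483
```

Emit:
{"op": "step_arm", "data": {"plan": [[[0, 0, -1, 0, 40], [0, 0, -1, 0, 40]]]}}

```text
time: 16.6
tool_pos: [0.5635, -0.2147, 0.0682]
ee_rot: [3.141, 0.0, -3.138]
wrist_force: [0.9, 0.7, -0.1]
width: 0.0478
```

Emit:
{"op": "step_arm", "data": {"plan": [[[0, 0, -1, 0, 40], [0, 0, -1, 0, 40]]]}}

```text
time: 16.77
tool_pos: [0.5637, -0.2146, 0.0674]
ee_rot: [3.141, 0.001, -3.138]
wrist_force: [-0.6, 1.6, 0.9]
width: 0.0479
```

Emit:
{"op": "step_arm", "data": {"plan": [[[0, 0, -1, 0, 40], [0, 0, -1, 0, 40]]]}}

```text
time: 16.93
tool_pos: [0.5638, -0.2148, 0.0664]
ee_rot: [3.142, 0.001, -3.138]
wrist_force: [1.1, 2.0, 1.3]
width: 0.0479
```

Emit:
{"op": "step_arm", "data": {"plan": [[[0, 0, -1, 0, 40], [0, 0, -1, 0, 40]]]}}

```text
time: 17.1
tool_pos: [0.5637, -0.2148, 0.065]
ee_rot: [3.141, 0.001, -3.138]
wrist_force: [1.1, 1.1, 0.2]
width: 0.0482
```

Emit:
{"op": "step_arm", "data": {"plan": [[[0, 0, -1, 0, 40], [0, 0, -1, 0, 40]]]}}

```text
time: 17.27
tool_pos: [0.5635, -0.2148, 0.0638]
ee_rot: [3.141, 0.0, -3.138]
wrist_force: [1.4, 1.4, -0.4]
width: 0.048
```

The washer passed the balls with a small bump at about 62 mm. Continuing down to the spacer.

Emit:
{"op": "step_arm", "data": {"plan": [[[0, 0.3, -2, 0, 40], [0, 0.3, -4, 0, 40], [0, 0.3, -6, 0, 40], [0, 0.3, -8, 0, 40], [0, 0.3, -10, 0, 40], [0, 0.3, -12, 0, 40], [0, 0.3, -12, 0, 40]]]}}

```text
time: 17.85
tool_pos: [0.5626, -0.2145, 0.0508]
ee_rot: [3.141, -0.002, -3.139]
wrist_force: [-0.4, 0.5, -0.4]
width: 0.0481
```

Emit:
{"op": "step_arm", "data": {"plan": [[[0, 0, -1, 0, 40], [0, 0, -1, 0, 40]]]}}

```text
time: 18.02
tool_pos: [0.5632, -0.2146, 0.0507]
ee_rot: [3.141, -0.0, -3.138]
wrist_force: [0.3, -0.3, -2.2]
width: 0.0479
```

Emit:
{"op": "step_arm", "data": {"plan": [[[0, 0, -1, 0, 40], [0, 0, -1, 0, 40]]]}}

```text
time: 18.18
tool_pos: [0.5634, -0.2146, 0.05]
ee_rot: [3.142, -0.0, -3.138]
wrist_force: [-0.5, -0.1, -1.4]
width: 0.0476
```

Emit:
{"op": "step_arm", "data": {"plan": [[[0, 0, -0.7, 0, 40], [0, 0, -0.7, 0, 40]]]}}

```text
time: 18.35
tool_pos: [0.5634, -0.2146, 0.0493]
ee_rot: [3.142, -0.0, -3.138]
wrist_force: [-0.1, 0.4, -0.8]
width: 0.0478
```

Emit:
{"op": "step_arm", "data": {"plan": [[[0, 0, -0.7, 0, 40], [0, 0, -0.7, 0, 40]]]}}

```text
time: 18.52
tool_pos: [0.5634, -0.2146, 0.0486]
ee_rot: [3.142, -0.0, -3.138]
wrist_force: [0.1, -0.8, -1.9]
width: 0.0477
```

Emit:
{"op": "step_arm", "data": {"plan": [[[0, 0, -0.7, 0, 40], [0, 0, -0.7, 0, 40]]]}}

```text
time: 18.68
tool_pos: [0.5633, -0.2146, 0.0478]
ee_rot: [3.141, -0.0, -3.138]
wrist_force: [0.6, -0.4, -1.0]
width: 0.0479
```

Emit:
{"op": "step_arm", "data": {"plan": [[[0, 0, -0.7, 0, 40], [0, 0, -0.7, 0, 40]]]}}

```text
time: 18.85
tool_pos: [0.5634, -0.2146, 0.0473]
ee_rot: [3.142, 0.0, -3.138]
wrist_force: [-0.3, -0.1, -0.9]
width: 0.0475
```

Emit:
{"op": "step_arm", "data": {"plan": [[[0, 0, -0.7, 0, 40], [0, 0, -0.7, 0, 40]]]}}

```text
time: 19.02
tool_pos: [0.5635, -0.2146, 0.0471]
ee_rot: [-3.142, 0.0, -3.138]
wrist_force: [-1.6, 0.5, 2.5]
width: 0.0479
```

Emit:
{"op": "step_arm", "data": {"plan": [[[0, 0, -0.7, 0, 40], [0, 0, -0.7, 0, 40]]]}}

```text
time: 19.18
tool_pos: [0.5635, -0.2146, 0.0469]
ee_rot: [-3.141, 0.001, -3.138]
wrist_force: [-2.1, 0.7, 5.0]
width: 0.0479
```

Emit:
{"op": "step_arm", "data": {"plan": [[[0, 0, -0.7, 0, 40], [0, 0, -0.7, 0, 40]]]}}

```text
time: 19.35
tool_pos: [0.5636, -0.2147, 0.0468]
ee_rot: [-3.141, 0.001, -3.138]
wrist_force: [-3.3, 1.4, 6.6]
width: 0.0478
```

The washer meets the spacer at 42.3 mm, as expected, with a 6.6 N push. Release and go to the bushing.

Emit:
{"op": "step_arm", "data": {"plan": [[[0, 0, 0.7, 0, 75], [0, 0, 0.7, 0, 75], [0, 0, 0.7, 0, 75], [0, 0, 0.7, 0, 75], [0, 0, 30, 0, 75], [0, 0, 60, 0, 75], [-20, 35, 75, 0, 65], [-45, 70, 75, 0, 60]]]}}

```text
time: 20.02
tool_pos: [0.5229, -0.1482, 0.1243]
ee_rot: [-3.139, 0.008, -3.141]
wrist_force: [-0.3, 0.1, 0.9]
width: 0.0607
```

Emit:
{"op": "step_arm", "data": {"plan": [[[-20, 35, 0, 0, 60], [-40, 70, 0, 0, 60], [-60, 105, 0, 0, 60], [-75, 140, 0, 0, 60], [-75, 175, 0, 0, 60], [-75, 210, 0, 0, 60], [-75, 239, 0, 0, 60], [-75, 239, 0, 0, 60]]]}}

```text
time: 20.68
tool_pos: [0.4444, 0.0967, 0.1201]
ee_rot: [3.139, 0.0, -3.133]
wrist_force: [-0.9, 0.3, 0.2]
width: 0.0565
```

Emit:
{"op": "step_arm", "data": {"plan": [[[0, 0, 0, 0, 60], [0, 0, 0, 0, 60]]]}}

```text
time: 20.85
tool_pos: [0.4448, 0.0918, 0.1199]
ee_rot: [-3.141, -0.0, -3.138]
wrist_force: [-0.4, -0.1, -0.3]
width: 0.0563
```

```bash
python3 - <<'E'
from h import *
s=cams.snapshot("side")
cv2.imwrite("pics/seat2.png",cv2.resize(s["frame"][170:215,270:325,::-1],None,fx=10,fy=10,interpolation=cv2.INTER_CUBIC))
o=robot.get_obs(); print(o["tool_pos"],o["wrist_force"],o["width"])
c=[c for c in blobs(s) if np.hypot(*(np.array(cen(c))-(344,276)))<9]
print([(cen(k),cv2.contourArea(k),plane(s,[cen(k)],.002)) for k in c])
E
```

```text
[0.445  0.0914 0.1199] [ 0.5928 -1.6006  0.1515] 0.056443086489100985
[((343.7127303182579, 277.2077051926298), 193.0, array([[0.443 , 0.0958, 0.002 ]]))]
```

View pics/seat2.png

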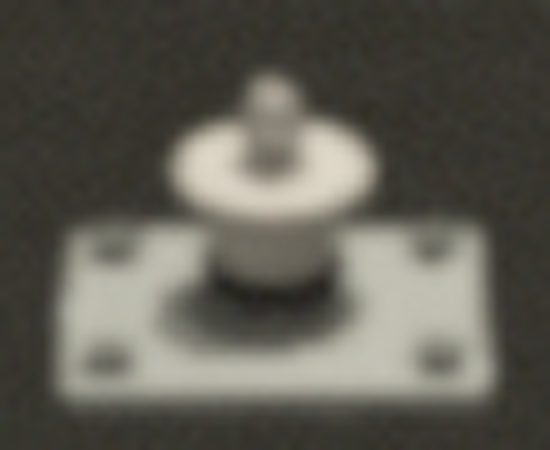

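The washer lies flat on the spacer at about (297,187), with the pin tip sticking out above it. Now the bushing, gripped on its sleeve just above the flange.

Emit:
{"op": "step_arm", "data": {"plan": [[[-1.2, 3, -40, 0, 60], [-1.2, 3, -80, 0, 60], [-1.2, 3, -105, 0, 60], [-1.2, 3, -113, 0, 60], [-1.2, 3, -113, 0, 60], [-1.2, 3, -113, 0, 60]]]}}

```text
time: 21.4
tool_pos: [0.4446, 0.0945, 0.008]
ee_rot: [3.142, 0.001, -3.14]
wrist_force: [0.9, 0.5, 0.7]
width: 0.0565
```

Emit:
{"op": "step_arm", "data": {"plan": [[[0, 0, 0, 0, 15], [0, 0, 0, 0, 15], [0, 0, 0, 0, 15], [0, 0, 0, 0, 15], [0, 0, 0, 0, 15], [0, 0, 0, 0, 15], [0, 0, 0, 0, 15]]]}}

```text
time: 21.98
tool_pos: [0.4445, 0.0955, 0.0081]
ee_rot: [3.141, 0.002, -3.138]
wrist_force: [-0.1, -0.3, 4.0]
width: 0.0266
```

Emit:
{"op": "step_arm", "data": {"plan": [[[0, 0, 20, 0, 15], [0, 0, 60, 0, 15], [0, 0, 95, 0, 15], [20, -35, 105, 0, 15], [40, -70, 105, 0, 15], [60, -105, 105, 0, 15], [80, -140, 105, 0, 15], [100, -175, 105, 0, 15]]]}}

```text
time: 22.65
tool_pos: [0.544, -0.0813, 0.1116]
ee_rot: [3.141, -0.001, -3.138]
wrist_force: [2.2, 0.8, -0.9]
width: 0.0267
```

Emit:
{"op": "step_arm", "data": {"plan": [[[15, -38, 0, 0, 15], [19, -76, 0, 0, 15], [19, -110, 0, 0, 15], [19, -130, 0, 0, 15], [19, -135, -5, 0, 15], [19, -135, -5, 0, 15], [19, -135, -5, 0, 15], [19, -135, -5, 0, 15]]]}}

```text
time: 23.32
tool_pos: [0.5625, -0.2129, 0.1067]
ee_rot: [3.14, -0.001, -3.137]
wrist_force: [0.1, 0.2, -1.2]
width: 0.0265
```

```bash
python3 - <<'E'
from h import *
o=robot.get_obs(); print(o["tool_pos"],o["ee_rot"],o["wrist_force"],o["width"])
s=cams.snapshot("side"); cv2.imwrite("pics/b1.png",s["frame"][:,:,::-1])
p=o["tool_pos"]; print(proj(s,[[p[0],p[1],p[2]-.008],[p[0],p[1]+.02,p[2]-.008]]))
g=s["frame"].max(2)
for r in range(162,184,2): print(r,g[r,282:312])
E
```

```text
[ 0.5625 -0.2129  0.1067] [ 3.1403 -0.0009 -3.1367] [ 0.0979  0.1584 -1.2065] 0.026508189512402552
[[296.7672 169.512 ]
 [296.224  173.0161]]
162 [218 219 220 219 219 219 219 219 214 198 165 135 121 122 121 121 125 140
 171 199 213 216 218 218 219 219 218 218 218 217]
164 [219 220 219 220 219 218 218 219 214 197 165 132 123 120 120 122 126 138
 162 188 203 212 217 218 218 219 219 217 217 216]
166 [202 202 201 201 202 202 204 205 202 187 156 131 122 122 121 121 121 130
 143 159 181 202 210 210 210 210 210 210 210 210]
168 [ 91  95  91  90  94  94 106 123 136 137 126 117 115 115 117 116 115 114
 116 136 169 190 187 163 138 132 127 128 129 131]
170 [ 55  56  54  53  53  55  66  84 106 121 124 122 119 119 116 115 116 117
 132 159 181 182 156 110  69  55  56  55  54  54]
172 [ 57  56  56  57  56  54  56  61  74  89 101 106 113 116 115 117 117 115
 115 118 119 107  83  60  58  55  50  51  56  56]
174 [54 57 53 54 55 53 55 56 55 56 58 62 61 62 63 69 65 64 62 59 57 56 54 55
 51 51 52 55 56 54]
176 [55 54 55 54 53 54 54 55 52 56 57 57 54 59 60 56 61 54 54 58 53 55 57 54
 56 53 53 60 56 56]
178 [52 52 53 52 55 54 54 53 55 56 56 54 66 82 94 95 81 71 58 58 54 54 55 56
 56 57 60 57 60 55]
180 [ 52  52  53  50  53  53  51  50  52  53  54  64  86 110 120 120 109  90
  75  60  59  61  57  54  55  54  54  59  52  55]
182 [ 49  52  50  52  53  55  52  57  69  77  87  98 106 117 120 118 115 120
 136 148 144 128 104  77  62  55  57  57  57  59]
```

Emit:
{"op": "step_arm", "data": {"plan": [[[1.5, -1.8, -10, 0, 15], [1.5, -1.8, -20, 0, 15], [1.5, -1.8, -25, 0, 15], [1.5, -1.8, -25, 0, 15], [1.5, -1.8, -25, 0, 15]]]}}

```text
time: 23.78
tool_pos: [0.5636, -0.216, 0.0809]
ee_rot: [3.14, -0.002, -3.138]
wrist_force: [0.1, 0.4, -0.1]
width: 0.027
```

Emit:
{"op": "step_arm", "data": {"plan": [[[0, 0, -2, 0, 15], [0, 0, -4, 0, 15], [0, 0, -6, 0, 15], [0, 0, -6, 0, 15]]]}}

```text
time: 24.12
tool_pos: [0.5641, -0.2165, 0.0759]
ee_rot: [3.141, -0.0, -3.139]
wrist_force: [-0.2, 0.6, -0.4]
width: 0.0264
```

Emit:
{"op": "step_arm", "data": {"plan": [[[0, 0, -1, 0, 15], [0, 0, -2, 0, 15], [0, 0, -2, 0, 15]]]}}

```text
time: 24.37
tool_pos: [0.5644, -0.2162, 0.0748]
ee_rot: [3.141, 0.001, -3.138]
wrist_force: [-1.3, 1.6, 2.4]
width: 0.0268
```

Emit:
{"op": "step_arm", "data": {"plan": [[[0, 0, -1, 0, 15], [0, 0, -2, 0, 15], [0, 0, -2, 0, 15]]]}}

```text
time: 24.62
tool_pos: [0.5646, -0.2157, 0.0735]
ee_rot: [3.14, 0.001, -3.138]
wrist_force: [-1.5, 2.7, 2.0]
width: 0.0271
```

Emit:
{"op": "step_arm", "data": {"plan": [[[-0.5, 1.5, 0, 0, 15], [-0.5, 1.5, -1, 0, 15], [-0.5, 1.5, -1, 0, 15]]]}}

```text
time: 24.87
tool_pos: [0.5638, -0.2148, 0.0711]
ee_rot: [3.141, 0.0, -3.138]
wrist_force: [-0.4, 2.8, 1.7]
width: 0.0266
```

Emit:
{"op": "step_arm", "data": {"plan": [[[0, 0, -1, 0, 15], [0, 0, -1, 0, 15]]]}}

```text
time: 25.03
tool_pos: [0.5637, -0.2148, 0.0699]
ee_rot: [3.141, 0.0, -3.138]
wrist_force: [-0.3, 2.4, 1.9]
width: 0.0267
```

Emit:
{"op": "step_arm", "data": {"plan": [[[0, 0, -1, 0, 15], [0, 0, -1, 0, 15]]]}}

```text
time: 25.2
tool_pos: [0.5637, -0.2149, 0.0687]
ee_rot: [3.141, -0.0, -3.138]
wrist_force: [-0.0, 1.2, 0.9]
width: 0.0267
```

Emit:
{"op": "step_arm", "data": {"plan": [[[0, 0, -1, 0, 15], [0, 0, -1, 0, 15]]]}}

```text
time: 25.37
tool_pos: [0.5636, -0.2149, 0.0676]
ee_rot: [3.141, -0.0, -3.138]
wrist_force: [0.7, 1.7, 0.2]
width: 0.027
```

Emit:
{"op": "step_arm", "data": {"plan": [[[0, 0, -1, 0, 15], [0, 0, -1, 0, 15]]]}}

```text
time: 25.53
tool_pos: [0.5635, -0.2149, 0.0666]
ee_rot: [3.141, -0.001, -3.138]
wrist_force: [0.8, 1.1, -0.2]
width: 0.027
```

Emit:
{"op": "step_arm", "data": {"plan": [[[0, 0, -1, 0, 15], [0, 0, -1, 0, 15]]]}}

```text
time: 25.7
tool_pos: [0.5635, -0.215, 0.0658]
ee_rot: [3.141, -0.0, -3.138]
wrist_force: [-0.2, 1.3, 0.1]
width: 0.0267
```

Emit:
{"op": "step_arm", "data": {"plan": [[[0, 0.3, -1, 0, 15], [0, 0.3, -2, 0, 15], [0, 0.3, -3, 0, 15], [0, 0.3, -4, 0, 15], [0, 0.3, -4, 0, 15]]]}}

```text
time: 26.12
tool_pos: [0.5635, -0.2148, 0.0618]
ee_rot: [3.142, -0.0, -3.138]
wrist_force: [-0.7, 0.6, 1.1]
width: 0.0272
```

Emit:
{"op": "step_arm", "data": {"plan": [[[0, 0, -0.7, 0, 15], [0, 0, -0.7, 0, 15]]]}}

```text
time: 26.28
tool_pos: [0.5636, -0.2148, 0.0612]
ee_rot: [3.142, -0.0, -3.138]
wrist_force: [0.1, 2.0, 0.6]
width: 0.0271
```

Emit:
{"op": "step_arm", "data": {"plan": [[[0, 0, -0.7, 0, 15], [0, 0, -0.7, 0, 15]]]}}

```text
time: 26.45
tool_pos: [0.5636, -0.2148, 0.0606]
ee_rot: [3.142, -0.0, -3.138]
wrist_force: [-0.7, 1.2, 0.7]
width: 0.0269
```

Emit:
{"op": "step_arm", "data": {"plan": [[[0, 0, -0.7, 0, 15], [0, 0, -0.7, 0, 15]]]}}

```text
time: 26.62
tool_pos: [0.5636, -0.2147, 0.0599]
ee_rot: [3.142, -0.0, -3.138]
wrist_force: [-0.1, 0.4, 0.8]
width: 0.0269
```

Emit:
{"op": "step_arm", "data": {"plan": [[[0, 0, -0.7, 0, 15], [0, 0, -0.7, 0, 15]]]}}

```text
time: 26.78
tool_pos: [0.5636, -0.2147, 0.0592]
ee_rot: [3.142, -0.0, -3.138]
wrist_force: [-1.7, 0.6, 1.4]
width: 0.027
```

Emit:
{"op": "step_arm", "data": {"plan": [[[0, 0, -0.7, 0, 15], [0, 0, -0.7, 0, 15]]]}}

```text
time: 26.95
tool_pos: [0.5636, -0.2148, 0.0587]
ee_rot: [-3.142, -0.0, -3.138]
wrist_force: [-1.8, 1.2, 2.6]
width: 0.0266
```

Emit:
{"op": "step_arm", "data": {"plan": [[[0, 0, -0.7, 0, 15], [0, 0, -0.7, 0, 15]]]}}

```text
time: 27.12
tool_pos: [0.5637, -0.2148, 0.0585]
ee_rot: [-3.141, 0.0, -3.138]
wrist_force: [-2.8, 0.9, 5.6]
width: 0.0268
```

Emit:
{"op": "step_arm", "data": {"plan": [[[0, 0, -0.7, 0, 15], [0, 0, -0.7, 0, 15]]]}}

```text
time: 27.28
tool_pos: [0.5638, -0.2148, 0.0583]
ee_rot: [-3.141, 0.0, -3.138]
wrist_force: [-3.3, 1.7, 7.1]
width: 0.0266
```

Emit:
{"op": "step_arm", "data": {"plan": [[[0, 0, -0.6, 0, 15], [0, 0, -0.6, 0, 15]]]}}

```text
time: 27.45
tool_pos: [0.5638, -0.2148, 0.0583]
ee_rot: [-3.141, 0.001, -3.138]
wrist_force: [-3.5, 2.2, 8.8]
width: 0.0272
```

Emit:
{"op": "step_arm", "data": {"plan": [[[-0.6, 0.3, -0.8, 0, 15], [-0.6, 0.3, -0.8, 0, 15]]]}}

```text
time: 27.62
tool_pos: [0.5638, -0.2148, 0.0581]
ee_rot: [-3.14, 0.002, -3.138]
wrist_force: [-2.9, 1.6, 9.7]
width: 0.0268
```

Emit:
{"op": "step_arm", "data": {"plan": [[[-0.3, 0, -0.8, 0, 15], [-0.3, 0, -0.8, 0, 15]]]}}

```text
time: 27.78
tool_pos: [0.5638, -0.2148, 0.058]
ee_rot: [-3.14, 0.003, -3.138]
wrist_force: [-3.4, 1.6, 11.7]
width: 0.0271
```

Emit:
{"op": "step_arm", "data": {"plan": [[[-0.3, 0.2, -0.8, 0, 15], [-0.3, 0.2, -0.8, 0, 15]]]}}

```text
time: 27.95
tool_pos: [0.5638, -0.2148, 0.0578]
ee_rot: [-3.14, 0.004, -3.138]
wrist_force: [-3.6, 2.3, 13.0]
width: 0.0269
```

Emit:
{"op": "step_arm", "data": {"plan": [[[-0.2, 0, -0.5, 0, 15], [-0.2, 0, -0.5, 0, 15]]]}}

```text
time: 28.12
tool_pos: [0.5639, -0.2148, 0.0578]
ee_rot: [-3.14, 0.005, -3.138]
wrist_force: [-3.4, 2.6, 15.6]
width: 0.0268
```

Emit:
{"op": "step_arm", "data": {"plan": [[[0, 0, 0, 0, 15], [0, 0, 0, 0, 15], [0, 0, 0, 0, 15], [0, 0, 0, 0, 15]]]}}

```text
time: 28.45
tool_pos: [0.5639, -0.2148, 0.0578]
ee_rot: [-3.14, 0.005, -3.138]
wrist_force: [-3.7, 2.6, 14.2]
width: 0.0268
```

Emit:
{"op": "step_arm", "data": {"plan": [[[0, 0, 0, 0, 15], [0, 0, 0, 0, 15], [0, 0, 0, 0, 15]]]}}

```text
time: 28.7
tool_pos: [0.5639, -0.2148, 0.0578]
ee_rot: [-3.14, 0.005, -3.138]
wrist_force: [-4.0, 3.2, 14.4]
width: 0.0266
```

The push held at about 14.5 N for roughly 0.6 s. Unload, release, and retreat.

Emit:
{"op": "step_arm", "data": {"plan": [[[0.5, -0.2, 1.5, 0, 15], [1, -0.4, 3, 0, 15], [1, -0.4, 3.5, 0, 15]]]}}

```text
time: 28.95
tool_pos: [0.5637, -0.2148, 0.0582]
ee_rot: [-3.141, 0.001, -3.138]
wrist_force: [-1.6, 1.6, 4.0]
width: 0.027
```

Emit:
{"op": "step_arm", "data": {"plan": [[[0, 0, 0, 0, 60], [0, 0, 0, 0, 60], [0, 0, 0, 0, 60], [0, 0, 0, 0, 60], [0, 0, 0, 0, 60]]]}}

```text
time: 29.37
tool_pos: [0.5631, -0.2147, 0.0565]
ee_rot: [3.141, -0.001, -3.138]
wrist_force: [0.7, 0.2, 0.3]
width: 0.0553
```

Emit:
{"op": "step_arm", "data": {"plan": [[[0, 0, 15, 0, 60], [0, 0, 45, 0, 60], [0, 0, 75, 0, 60], [-15, 35, 85, 0, 60], [-30, 70, 85, 0, 60], [-45, 105, 85, 0, 60], [-60, 140, 85, 0, 60], [-75, 170, 85, 0, 60]]]}}

```text
time: 30.03
tool_pos: [0.4874, -0.0428, 0.1421]
ee_rot: [3.141, 0.0, -3.138]
wrist_force: [0.7, 0.1, -0.1]
width: 0.0563
```

Emit:
{"op": "step_arm", "data": {"plan": [[[-15, 35, 0, 0, 60], [-30, 70, 0, 0, 60], [-30, 100, 0, 0, 60], [-30, 100, 0, 0, 60]]]}}

```text
time: 30.37
tool_pos: [0.4573, 0.0598, 0.1424]
ee_rot: [3.139, 0.001, -3.133]
wrist_force: [-0.2, -0.3, -0.0]
width: 0.0563
```

```bash
python3 - <<'E'
from h import *
s=cams.snapshot("side");t=cams.snapshot("top")
f=lambda s,a,b,c,d,k:cv2.resize(s["frame"][a:b,c:d,::-1],None,fx=k,fy=k,interpolation=cv2.INTER_CUBIC)
im=np.zeros((600,800,3),np.uint8); im[:400,:400]=f(s,165,215,272,322,8); im[:400,400:]=f(t,205,255,338,388,8)
im[400:,:]=0; im[400:595,:260]=cv2.resize(t["frame"][:,:,::-1],(260,195)); im[400:595,300:560]=cv2.resize(s["frame"][:,:,::-1],(260,195))
cv2.imwrite("pics/end.png",im)
g=s["frame"].max(2); print(g[172:206,297])
for n,z,y in(("washer bot front",.0423,.025),("washer top front",.0503,.025),("flange top front",.0543,.02),("sleeve top front",.0663,.014),("sleeve top back",.0663,-.014),("pin",.073,0)):print(n,proj(s,[.5626,-.2147+y,z])[0])
for p in [(198,183),(185,253)]: print([np.array(cen(c)) for c in blobs(t) if np.hypot(*(np.array(cen(c))-p))<9])
o=robot.get_obs(); print(o["time"],o["tool_pos"],o["wrist_force"],o["width"])
E
```

```text
[ 52  52  53  58  66  98 148 168 162 148 158 167 145 120 130 166 188 189
 192 175 137 115 110 110 105  97  68  41  42  51  67  79 105 149]
washer bot front [296.3187 193.2026]
washer top front [296.2902 190.4711]
flange top front [296.4112 188.1708]
sleeve top front [296.5303 182.9448]
sleeve top back [297.2682 177.9615]
pin [296.8803 178.1275]
[array([197.7207, 182.8769]), array([197.652 , 182.7189])]
[array([184.9324, 252.945 ]), array([184.7727, 252.8232])]
30.4667 [0.4582 0.056  0.1423] [ 0.3171 -0.1157 -0.2589] 0.056401426434657814
```

View pics/end.png

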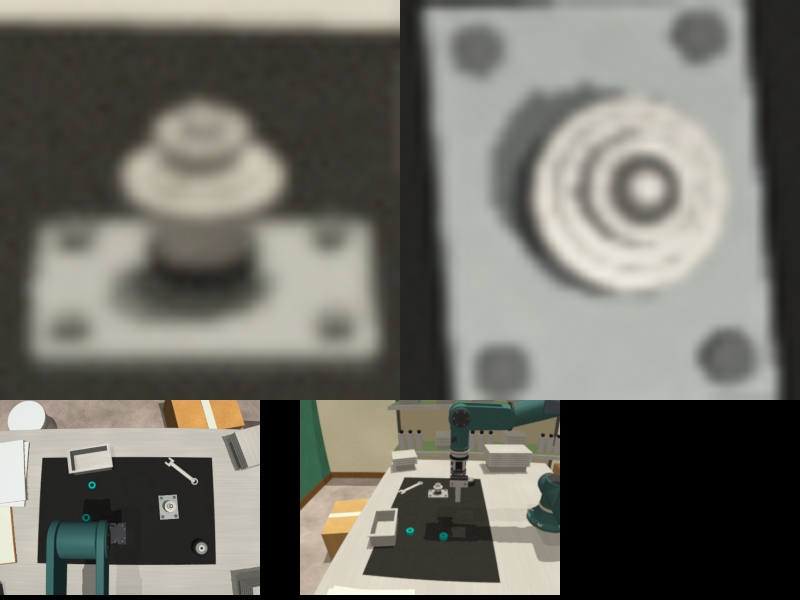

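The stack stands flush: spacer, washer, then the bushing flange down, with the pin tip inside its bore at about (297,178). The bystanders and look-alikes are where they were. Handing in.

```bash
python3 -c "
from bench import robot
print(robot.close_job())"
```

```text
the job is handed in; nothing more can be done
None
```

The caster stack is rebuilt and the job is handed in, at about 30.5 s of the 72 s allowed. I threaded the spacer, washer and bushing (flange down) onto the kingpin in that order. `close_job` reports no verdict, so what follows rests on my own readings.

- **Seating:** contact came at about 24.3 mm for the spacer underside, 42.3 mm for the washer and 50.3 mm for the flange. Those steps match the 18 and 8 mm part heights, with the cushion about 2.3 mm above `low_seat`.
- **Bedding push:** about 14–15.6 N on the bushing for roughly 0.6 s. The highest force I read was 15.6 N, with up to about 5 N sideways. Force was read only at the end of each short move, so a brief spike between readings could have gone unseen.
- **Release:** I unloaded gradually to about 4 N, opened the fingers and retreated clear of everything.
- **Last pictures:** both views show the stack flush, upright and centred on the pin. The turquoise look-alikes had moved less than 0.2 px. The wheel, pan and wrench looked unmoved by eye; I did not measure them.

Three readings did not fully agree:
- **Grip openings:** they came out 0.5–2 mm below the stated diameters.
- **Spring balls:** I read only about 1–3 N as the parts passed them, against the 3–10 N stated. The final heights show they did pass.
- **Side camera:** on the first measurements it put the parts up to 5 mm off the top camera in y.

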